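# Refill the graded wire caddy

### The job

Take the jam jar, pepper mill, salt shaker and small sauce bottle from in front of the microwave and put them back in the wire caddy, lined up by girth: the stoutest in the widest ring, and so on down to the slimmest in the narrowest. Each must stand upright on the wooden board inside its ring and be let go. Do not tip any of them over on the way, and leave the mug and the tea box where they are.

Things in the scene. Friction and masses are not known exactly. Their poses are not given: they have to be found in the camera images.
- jam_jar: Squat glass jar of red jam with a red lid, 86 mm tall, the stoutest of the four: body 62 to 70 mm across, lid 65 mm across from 75 mm up. About 0.33 kg. Origin: centre of its underside; z up along its axis. The four stand in front of a 270 mm tall microwave (x over 0.57, y under 0), which is fixed.
- pepper_mill: Tall turned wooden pepper mill, 170 mm tall, foot 58 mm across, round head 49 mm across between 123 and 159 mm up (fullest near 140 mm), small metal nut on top. Head fixed. About 0.18 kg. Origin: centre of its underside; z up along its axis. (Not the similar mill at the wall behind the microwave.)
- salt_shaker: Glass salt shaker with a domed grey top, 90 mm tall, body 44 mm across up to 70 mm, dome 34 mm. About 0.1 kg. Origin: centre of its underside; z up along its axis.
- sauce_bottle: Small brown glass sauce bottle with a paper label and black cap, 104 mm tall, the slimmest: body 30 mm across up to 72 mm, then a neck and a cap 21 mm across. 0.09 kg. Origin: centre of its underside; z up along its axis.
- ring_1: Widest of the caddy's four steel wire rings in a row: inner diameter 84 mm, wire 5 mm thick, its top 32.5 mm above the board, on wire legs. Origin: on the board's top under the ring's centre, 18 mm above the worktop; z up, x along the row from widest to narrowest ring. The caddy (wooden board 296x104 mm, 60 mm high wire loop at each end) is fixed, and points any way.
- ring_2: Second widest of the caddy's four steel wire rings in a row: inner diameter 70 mm, wire 5 mm thick, its top 32.5 mm above the board, on wire legs. Origin: on the board's top under the ring's centre, 18 mm above the worktop; z up, x along the row from widest to narrowest ring. 83 mm from the widest ring's centre, 69.5 mm from the next.
- ring_3: Third widest of the caddy's four steel wire rings in a row: inner diameter 57 mm, wire 5 mm thick, its top 32.5 mm above the board, on wire legs. Origin: on the board's top under the ring's centre, 18 mm above the worktop; z up, x along the row from widest to narrowest ring. 56 mm from the narrowest ring's centre.
- ring_4: Narrowest of the caddy's four steel wire rings in a row: inner diameter 43 mm, wire 5 mm thick, its top 32.5 mm above the board, on wire legs. Origin: on the board's top under the ring's centre, 18 mm above the worktop; z up, x along the row from widest to narrowest ring. Last of the row.
- mug: Cream flowered mug, about 82 mm across, 94 mm tall, with a handle; stands left of the work and stays there. Origin: on its underside.
- tea_box: Cardboard tea box 71x126x76 mm high, standing right of the work; stays there. Origin: centre of its underside, long side along its y.
Things that resemble listed ones, but are neither listed nor needed, are in the scene too. Leave any purple look-alike of the jam_jar alone.

How it is judged:
By the outcome, as a careful person would: the job done as asked, in the order asked, and still so for the second after the job is handed in, with the robot touching nothing.
It also fails if it takes over 128 s, if anything falls off the work surface, if the arm or the gripper's body presses on something with over 40 N, if the wrist force passes 120 N, or if a joint passes its speed limit or range.

### The arm

A 6-joint arm with a two-finger parallel gripper is mounted at the origin on a cart in front of the work surface, level with it; the furniture and walls round the work are solid. World frame = base frame: x ahead of the robot, y to its left, z up, the work surface at z = 0. Lengths are in mm, angles in rad, forces in N, time in s.
With the tool pointing down it reaches from about 350 to 775 mm from the base axis. Payload 7.3 kg.
Tool frame: the origin (TCP) lies at the very end of the fingers, on their centre line; the grasp point (between the pads) lies 19 mm behind it; z points along the fingers, y is the line along which they close (so a half turn about z gives the same grasp; the last joint's range is limited). The gripper opens to 92 mm and grips with 3 to 60 N. Pads are 19 mm wide; open, the fingers measure 130 mm over their backs; the gripper's body (75 mm by 190 mm) begins 47 mm behind the grasp point.
Start: joints at [-1.421, 0.342, 1.524, -0, 1.275, -0.146], TCP at [153.063, -502.212, 226.741] pointing down, gripper open.
Joint ranges: [-2.53, 2.53], [-0.77, 2.02], [0.04, 2.7], [-1, 4.14], [0.28, 2.66], [-3.11, 3.11]. Speed limits (rad/s): [2.57, 2.57, 3.14, 3.14, 3.14, 3.14].

### API

Orientations are given as [roll, pitch, yaw] about the fixed x, y, z axes, in that order (R = Rz(yaw) Ry(pitch) Rx(roll)).
In Python, from plant import get_obs, vision, workorder gives the robot as it stands.
- The arm moves only by the shell command python3 -m pendant 'ROWS' [OPENING]. ROWS is a JSON object of lists of equal length, an entry for each row: "dp": the shift along the tool's x, y, z in m, a list of three; "rotation": the turn, a rotation vector about the tool's x, y, z in rad, a list of three. A call has 1 to 8 rows; each row is the pose to reach, as a shift and turn from the pose commanded when the call began, along the tool's axes at that moment; what a row does not reach only later rows make up. A row lasts 1/8 s, in which the tool goes at most 62.5 mm and 10.7 degrees, less where a joint would pass 70% of its speed; a pose out of reach is approached as far as the arm can. A call with a gripper value outside its range is refused whole. OPENING is the finger opening in m, from 0 to 0.0918, set as the call begins (- or left out, the last holds). The fingers move at their own pace and stop on an object; the grip force is fixed at half the most. Time passes only in rows, so rows that repeat a pose let the fingers close. It gives the time, the measured TCP pose, the force, the opening and the grip force at its end, in the units of the state.
- get_obs(): the state, without advancing time (a new reading comes with each control period).
- vision.capture(name): name is "scene" or "top" or "wrist"; returns a dict with "pixels" (400x640x3 uint8, red, green, blue), "vfov" (degrees; the focal length in pixels is half the picture's height over the tangent of half this angle, whatever the lens; pixels are square), "cx", "cy" (the principal point, pixels), "dist" ([k1, k2, p1, p2, k3] as OpenCV has them; the pictures are not rectified), "pose" (4x4, takes a point from camera to world coordinates); the wrist camera has in their place "T_tool_cam" (4x4, takes a point from camera to tool coordinates, whose origin is the TCP and whose axes are the flange's). Camera axes: x right, y up, looking along -z (the intrinsics and any distortion apply to the point x, -y, -z); pixel columns grow to the right and rows downward; lengths in mm; the calibration is good to about 2 mm. A picture is of the moment at which its call begins: read the wrist's pose just before it. There is no depth.
- workorder.close_job(): hands the job in; it is judged then, once.
The state is a dict: "time": time; "joint_positions": joint angles; "dq": joint speeds; "tau": joint torques, N m; "tool_pos": TCP position; "tcp_rot": TCP orientation; "contact_force": force on the tool from outside, world axes, zero at the start; "moment": the same for the moment, N m; "grip_width": finger opening in mm; "finger_force": force on a finger pad.
Only numpy, scipy, OpenCV 4.12 (cv2) and the standard library are available. Lean on these libraries where they do the work, as an engineer would, in place of code of your own. Each camera call takes 0.05 s, during which the arm holds its last target. There are 200 camera calls.

## Working session

There is one attempt and no reset: what is moved stays moved. The work goes in short steps, Python scripts to look and compute and a shell command to move; the robot and the scene stay as the last step left them, time stands still between calls to the robot, and variables do not carry over. Pictures are saved under pics/ and viewed, at most 14 in all, crops included, and the job is handed in when it is done.

```bash
ls; mkdir -p pics; cat > h.py <<'E'
import numpy as np,cv2,json
from plant import get_obs,vision,workorder
from scipy.spatial.transform import Rotation as R
def cap(n):
    o=get_obs(); c=vision.capture(n)
    if 'pose' not in c:
        T=np.eye(4);T[:3,:3]=R.from_euler('xyz',o['tcp_rot']).as_matrix();T[:3,3]=o['tool_pos']
        c['pose']=T@np.array(c['T_tool_cam'])
    c['pose']=np.array(c['pose']); return c
def K(c):
    f=200/np.tan(np.radians(c['vfov'])/2); return np.array([[f,0,c['cx']],[0,f,c['cy']],[0,0,1.]])
def ray(c,uv):
    p=cv2.undistortPoints(np.array(uv,float).reshape(-1,1,2),K(c),np.array(c['dist'],float)).reshape(-1,2)
    d=np.c_[p[:,0],-p[:,1],-np.ones(len(p))]@c['pose'][:3,:3].T
    return c['pose'][:3,3],d
def onz(c,uv,z):
    o,d=ray(c,uv); z=np.broadcast_to(z,(len(d),)); return o+d*((z-o[2])/d[:,2])[:,None]
def proj(c,P):
    P=np.array(P,float).reshape(-1,3); q=(P-c['pose'][:3,3])@c['pose'][:3,:3]
    q=q*[1,-1,-1]; return cv2.projectPoints(q,np.zeros(3),np.zeros(3),K(c),np.array(c['dist'],float))[0].reshape(-1,2)
def save(c,f,box=None,s=1):
    im=c['pixels'][:,:,::-1]
    if box: im=im[box[1]:box[3],box[0]:box[2]]
    cv2.imwrite('pics/'+f,cv2.resize(im,None,fx=s,fy=s,interpolation=cv2.INTER_CUBIC))
E
python3 - <<'E'
from h import *
import pickle
o=get_obs();print({k:np.round(v,3).tolist() for k,v in o.items()})
for n in('scene','top'):
    c=cap(n);pickle.dump(c,open(n+'.pkl','wb'));save(c,n+'.png',None,1.25);print(n,c['vfov'],c['cx'],c['cy'],c['dist'],np.round(c['pose'],2).tolist())
E
```

```text
pics
{'time': 0.0, 'joint_positions': [-1.421, 0.343, 1.525, -0.0, 1.275, -0.146], 'dq': [0.002, -0.001, 0.002, 0.002, 0.0, 0.002], 'tau': [-0.001, -43.125, -24.422, 0.072, 0.056, -0.0], 'tool_pos': [152.994, -501.795, 226.056], 'tcp_rot': [-3.14, -0.0, 0.296], 'contact_force': [-1.161, 0.037, 0.236], 'moment': [-0.003, -0.014, -0.031], 'finger_force': 0.0, 'grip_width': 91.913}
scene 46.34657114368519 321.6798859201777 199.46088273408984 [-0.03608795  0.          0.          0.          0.        ] [[-0.87, 0.29, -0.41, -139.92], [-0.5, -0.48, 0.72, 987.03], [0.02, 0.83, 0.56, 944.29], [0.0, 0.0, 0.0, 1.0]]
top 51.20089841361698 323.1477726929418 201.50467416325682 [-0.0380454  0.         0.         0.         0.       ] [[-0.02, 0.98, -0.17, 266.13], [-1.0, -0.02, 0.01, -162.2], [0.0, 0.17, 0.98, 1530.04], [0.0, 0.0, 0.0, 1.0]]
```

View pics/scene.png

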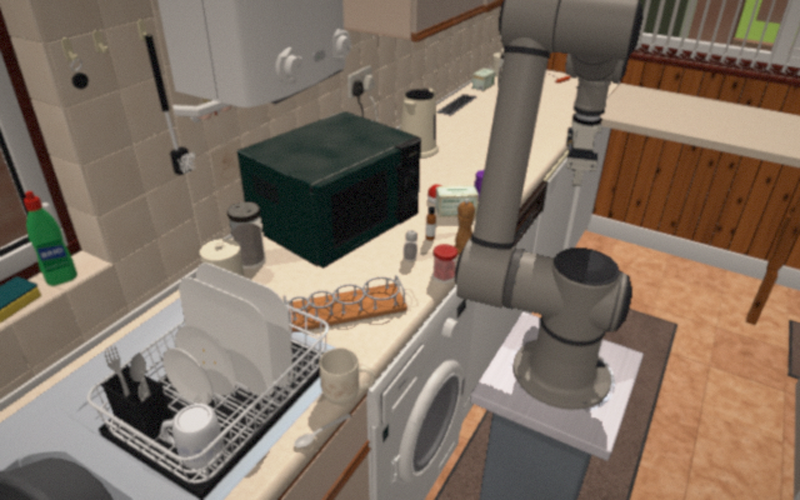

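View pics/top.png

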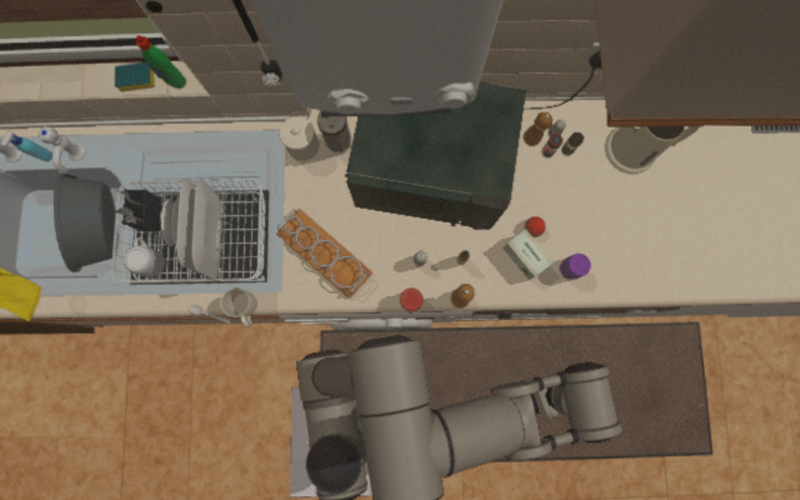

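The top view (picture pixels at 1.25x) shows the salt shaker at (420,258), sauce bottle at (463,257), red jar at (411,300), mill at (464,294), caddy from (290,225) to (355,280) and tea box at (528,253). The look-alikes are a purple jar at (575,265), a red thing at (535,226), and a mill and bottles at the wall at (540,125). I'll enlarge the crop to confirm these and measure the positions.

```bash
python3 - <<'E'
from h import *
import pickle
c=pickle.load(open('top.pkl','rb'));save(c,'topcrop.png',(210,150,480,260),2.9)
im=c['pixels'];hsv=cv2.cvtColor(im,cv2.COLOR_RGB2HSV)
def blobs(m,box,mn=15):
    mm=np.zeros_like(m);x0,y0,x1,y1=box;mm[y0:y1,x0:x1]=m[y0:y1,x0:x1]
    n,l,s,ce=cv2.connectedComponentsWithStats(mm.astype(np.uint8))
    return [(s[i].tolist(),ce[i].round(1).tolist()) for i in range(1,n) if s[i][4]>=mn]
H,S,V=hsv[...,0],hsv[...,1],hsv[...,2]
box=(310,190,480,250)
print('red',blobs(((H<6)|(H>174))&(S>150)&(V>80),box))
print('brown',blobs((H>=6)&(H<20)&(S>120)&(V<190),box))
print('dark',blobs((V<70),box))
print('gray',blobs((S<45)&(V<170),box))
for n,uv,z in [('jam',(329,240),86),('mill',(371,235),160),('salt',(336,206),90),('sauce',(370.5,205),104),('ring@far',(233,180),50),('ringnear',(277,216),50),('tea',(423,204),76)]:
    print(n,onz(c,[uv],z).round(0))
E
```

```text
red [([321, 232, 17, 17, 198], [328.7, 240.0])]
brown [([361, 228, 18, 18, 195], [369.8, 236.4])]
dark [([369, 201, 5, 6, 21], [371.4, 203.5]), ([451, 215, 8, 7, 22], [454.4, 218.5]), ([410, 247, 70, 3, 137], [448.2, 248.4]), ([379, 248, 26, 2, 29], [392.6, 248.9])]
gray [([406, 190, 23, 31, 131], [414.2, 204.9]), ([419, 193, 14, 16, 60], [425.5, 201.0]), ([417, 199, 8, 8, 23], [420.1, 202.2]), ([332, 201, 10, 9, 64], [336.5, 205.1]), ([426, 207, 17, 13, 44], [434.3, 213.9]), ([353, 249, 27, 1, 27], [366.0, 249.0])]
jam [[ 385. -188.   86.]]
mill [[ 392. -325.  160.]]
salt [[ 503. -215.   90.]]
sauce [[ 501. -334.  104.]]
ring@far [[613. 156.  50.]]
ringnear [[477.  -4.  50.]]
tea [[ 506. -524.   76.]]
```

View pics/topcrop.png

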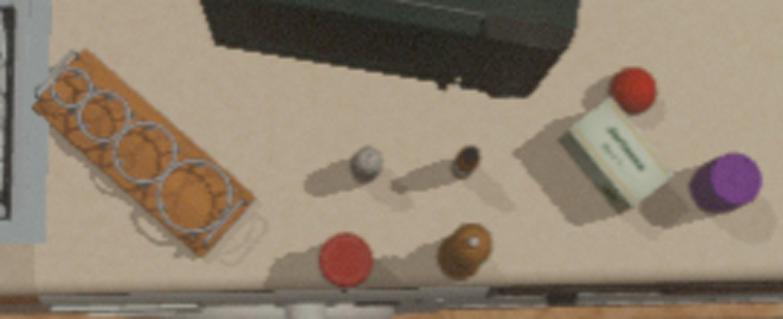

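The crop confirms the candidates. The jam jar is the flat red lid at crop (345,259). The red ball at (632,90) and the purple jar at (727,183) are not listed. The mill is at (466,250), not the one at the wall. The salt shaker is at (367,163) and the sauce bottle at (467,160). The caddy's widest ring is at (195,197) and its narrowest at (70,88). The rough positions agree with reach and layout. Next I'll move the wrist camera above the cluster.

```bash
cat >> h.py <<'E'
def go(x,y,z,yaw):
    o=get_obs();M=R.from_euler('xyz',o['tcp_rot']);T=R.from_euler('xyz',[np.pi,0,yaw])
    d=M.inv().apply(np.array([x,y,z])-o['tool_pos'])/1000;r=(M.inv()*T).as_rotvec()
    print('now',np.round(o['tool_pos'],1),np.round(o['tcp_rot'],3),'t',round(o['time'],2),'q',np.round(o['joint_positions'],2))
    print('dp',np.round(d,4).tolist(),'rot',np.round(r,3).tolist(),'dist',round(1000*np.linalg.norm(d)))
E
python3 - <<'E'
from h import *
import pickle
go(400,-270,330,0)
print(np.round(cap('wrist')['T_tool_cam'],2).tolist())
c=pickle.load(open('top.pkl','rb'))
f=lambda x,y:(210+x/2.9,150+y/2.9)
print('mw top corners',onz(c,[f(205,-5),f(530,60),f(575,25)],270).round(),'bottom',onz(c,[f(215,45),f(525,95)],0).round())
print('rings',onz(c,[f(195,197),f(147,153),f(105,117),f(70,88)],50).round())
print('rack edge',onz(c,[(212,144),(212,225)],110).round())
E
```

```text
now [ 153.  -501.8  226.1] [-3.14  -0.     0.296] t 0.1 q [-1.42  0.34  1.52  0.    1.28 -0.15]
dp [0.3039, -0.1499, -0.1036] rot [-0.001, -0.0, 0.296] dist 354
[[-0.0, 0.96, 0.28, 74.27], [1.0, 0.0, -0.0, 1.5], [-0.0, 0.28, -0.96, -158.79], [0.0, 0.0, 0.0, 1.0]]
mw top corners [[ 660.  -39.  270.]
 [ 581. -388.  270.]
 [ 619. -438.  270.]] bottom [[ 676.  -26.    0.]
 [ 602. -427.    0.]]
rings [[470.  -5.  50.]
 [526.  55.  50.]
 [573. 107.  50.]
 [611. 152.  50.]]
rack edge [[731. 220. 110.]
 [442. 213. 110.]]
```

```bash
python3 -m pendant '{"dp":[[0,0,-0.06],[0.3,-0.146,-0.104],[0.3,-0.146,-0.104],[0.3,-0.146,-0.104],[0.3,-0.146,-0.104],[0.3,-0.146,-0.104],[0.3,-0.146,-0.104],[0.3,-0.146,-0.104]],"rotation":[[0,0,-0.18],[0,0,-0.36],[0,0,-0.54],[0,0,-0.72],[0,0,-0.9],[0,0,-1.08],[0,0,-1.26],[0,0,-1.44]]}' && python3 -c "
from h import *
go(400,-265,330,np.pi)"
```

```text
time: 1.15
tool_pos: [398.8, -273.5, 330.7]
tcp_rot: [3.141, -0.0, 1.745]
contact_force: [0.6, -0.8, 0.9]
grip_width: 91.8
finger_force: 0.0
now [ 398.8 -273.5  330.7] [ 3.141 -0.     1.745] t 1.15 q [-0.76  0.2   1.43  0.    1.51 -0.93]
dp [0.0081, 0.0027, 0.0007] rot [0.0, 0.0, -1.396] dist 9
```

```bash
python3 -m pendant '{"dp":[[0.008,0.003,0],[0.008,0.003,0],[0.008,0.003,0],[0.008,0.003,0],[0.008,0.003,0],[0.008,0.003,0],[0.008,0.003,0],[0.008,0.003,0]],"rotation":[[0,0,-0.18],[0,0,-0.36],[0,0,-0.54],[0,0,-0.72],[0,0,-0.9],[0,0,-1.08],[0,0,-1.26],[0,0,-1.4]]}' && python3 -c "
from h import *
import pickle
c=cap('wrist');pickle.dump(c,open('w1.pkl','wb'));save(c,'w1.png',None,1.25)
print(c['vfov'],c['dist'])
P=[(385,-188,86),(392,-325,160),(503,-215,90),(501,-334,104)]
print(proj(c,P).round())
go(400,-265,330,np.pi)"
```

```text
time: 2.15
tool_pos: [399.0, -266.6, 330.4]
tcp_rot: [3.141, -0.001, 3.141]
contact_force: [0.1, -0.1, 0.6]
grip_width: 91.9
finger_force: 0.0
66.14280759233746 [-0.04439931  0.          0.          0.          0.        ]
[[381. 158.]
 [268. 175.]
 [357. 242.]
 [272. 245.]]
now [ 399.  -266.6  330.4] [ 3.141 -0.    -3.137] t 2.2 q [-0.75  0.2   1.44 -0.    1.51 -2.32]
dp [-0.001, 0.0016, 0.0004] rot [0.0, -0.0, 0.004] dist 2
```

View pics/w1.png

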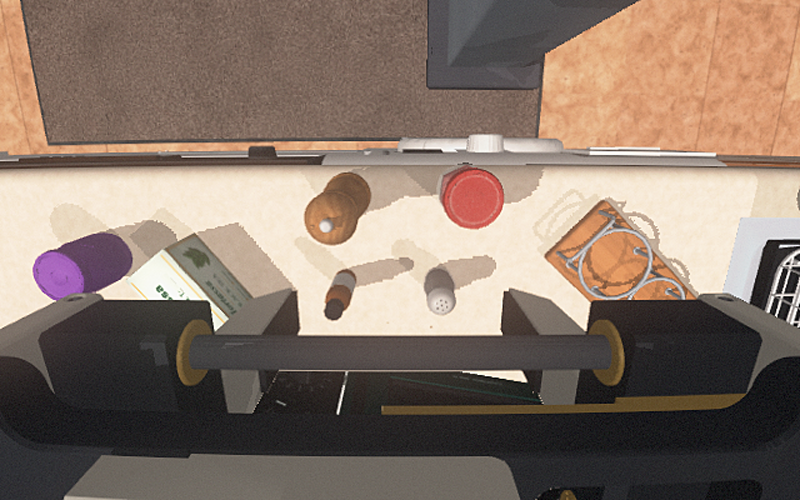

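The wrist picture (1.25x) shows the jam lid at (473,198), mill nut at (328,226), sauce cap at (334,312), salt dome at (440,300) and the widest ring at (615,255). I'll refine these with masks and check them against the top view.

```bash
python3 - <<'E'
from h import *
import pickle
w=pickle.load(open('w1.pkl','rb'));t=pickle.load(open('top.pkl','rb'))
def blob(c,m,box):
    x0,y0,x1,y1=box;mm=np.zeros(m.shape,np.uint8);mm[y0:y1,x0:x1]=m[y0:y1,x0:x1]
    n,l,s,ce=cv2.connectedComponentsWithStats(mm);i=1+np.argmax(s[1:,4])
    k=max(cv2.findContours((l==i).astype(np.uint8),0,1)[0],key=cv2.contourArea)
    e=cv2.minEnclosingCircle(k);return ce[i],s[i],e
h=cv2.cvtColor(w['pixels'],cv2.COLOR_RGB2HSV);H,S,V=h[...,0].astype(int),h[...,1],h[...,2]
red=((H<6)|(H>174))&(S>140)
print('jam',*blob(w,red,(345,125,410,190)))
print('nut',*blob(w,(S<90)&(V>120),(254,173,272,190)))
print('cap',*blob(w,(V<75),(255,238,278,260)))
print('salt',*blob(w,(S<30)&(V<235),(335,208,370,255)))
print('sauce body',*blob(w,(V<110)|(S>120),(255,212,290,258)))
save(w,'w1crop.png',(235,125,420,265),4)
E
```

```text
jam [379.33917526 158.89793814] [362 142  36  35 970] ((379.0, 159.0), 18.43918800354004)
nut [260.60576923 180.09615385] [255 175  12  11 104] ((260.6363525390625, 180.0), 5.724496364593506)
cap [260. 249.] [260 248   1   3   3] ((260.0, 249.0), 1.000100016593933)
salt [351.22018349 243.82568807] [344 237  15  14 109] ((351.8571472167969, 243.5), 8.245380401611328)
sauce body [267.84511785 244.14141414] [260 233  21  23 297] ((270.229736328125, 243.770263671875), 13.129288673400879)
```

View pics/w1crop.png

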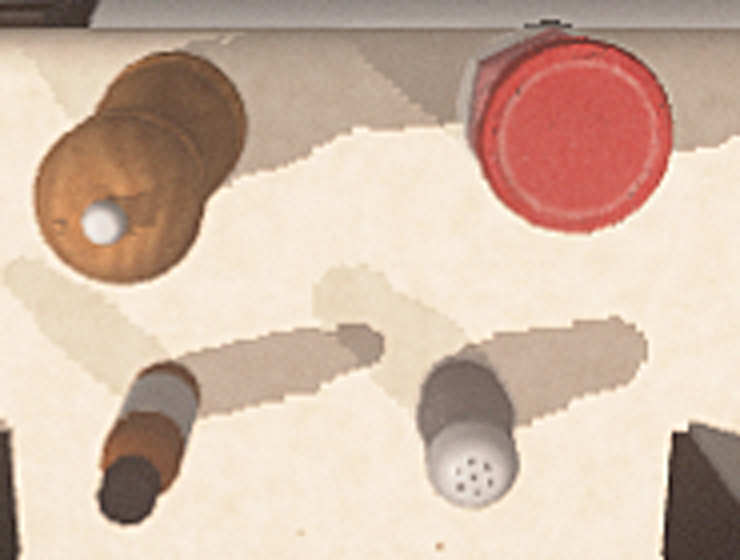

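The crop (4x, origin (235,125)) shows the lid ring centred at (583,128), the mill nut at (103,222) with its head centre at (120,198), the cap top at (126,490) and the salt dome holes at (472,478).

```bash
python3 - <<'E'
from h import *
import pickle
w=pickle.load(open('w1.pkl','rb'));t=pickle.load(open('top.pkl','rb'))
g=lambda x,y:(235+(x+.5)/4-.5,125+(y+.5)/4-.5)
f=lambda x,y:(210+x/2.9,150+y/2.9)
L=[('jam',g(580,132),f(345,259),86),('nut',g(103,222),f(474,241),167),('head',g(120,198),f(468,246),140),('salt',g(472,478),f(369,160),90),('salt2',g(471,464),f(369,161),80),('sauce',g(126,490),f(467,155),104)]
for n,a,b,z in L: print(n,onz(w,[a],z).round(1),onz(t,[b],z).round(1))
# apparent widths checks
print('lid dia',np.linalg.norm(np.diff(onz(w,[g(484,132),g(673,132)],86),axis=0)),'head dia',np.linalg.norm(np.diff(onz(w,[g(36,198),g(205,198)],140),axis=0)))
go(500,-215,330,np.pi)
E
```

```text
jam [[ 384.7 -189.2   86. ]] [[ 387.  -187.5   86. ]]
nut [[ 396.6 -332.1  167. ]] [[ 397.6 -332.3  167. ]]
head [[ 395.6 -332.1  140. ]] [[ 394.6 -328.5  140. ]]
salt [[ 506.9 -221.7   90. ]] [[ 505.5 -219.1   90. ]]
salt2 [[ 506.  -221.1   80. ]] [[ 505.9 -219.5   80. ]]
sauce [[ 504.9 -341.9  104. ]] [[ 506.8 -335.9  104. ]]
lid dia 62.57267205116808 head dia 49.12039211381368
now [ 399.  -266.6  330.4] [ 3.141 -0.    -3.137] t 2.2 q [-0.75  0.2   1.44 -0.    1.51 -2.32]
dp [-0.1012, 0.0512, 0.0004] rot [0.0, -0.0, 0.004] dist 113
```

The two views agree within a few mm and the sizes match (lid 63 mm, head 49 mm). Before grasping I'll measure the caddy with the wrist camera.

```bash
python3 -m pendant '{"dp":[[-0.22,0.337,0],[-0.22,0.337,0],[-0.22,0.337,0],[-0.22,0.337,0],[-0.22,0.337,0],[-0.22,0.337,0],[-0.22,0.337,0],[-0.22,0.337,0]],"rotation":[[0,0,0],[0,0,0],[0,0,0],[0,0,0],[0,0,0],[0,0,0],[0,0,0],[0,0,0]]}' && python3 -c "
from h import *
import pickle
c=cap('wrist');pickle.dump(c,open('w2.pkl','wb'))
P=[[470,-5,50],[526,55,50],[573,107,50],[611,152,50]]
p=proj(c,P);print(p.round())
save(c,'w2.png',(150,60,550,300),2)
go(620,70,330,np.pi)"
```

```text
time: 3.2
tool_pos: [621.5, 70.9, 329.4]
tcp_rot: [3.142, -0.002, 3.137]
contact_force: [-0.7, 0.4, -0.9]
grip_width: 91.7
finger_force: 0.0
[[263.  51.]
 [309.  95.]
 [347. 130.]
 [378. 157.]]
now [621.   69.5 329.8] [-3.141e+00 -2.000e-03  3.136e+00] t 3.25 q [-0.01  0.49  1.01 -0.    1.64 -1.58]
dp [0.001, 0.0005, -0.0002] rot [-0.0, -0.002, -0.006] dist 1
```

View pics/w2.png

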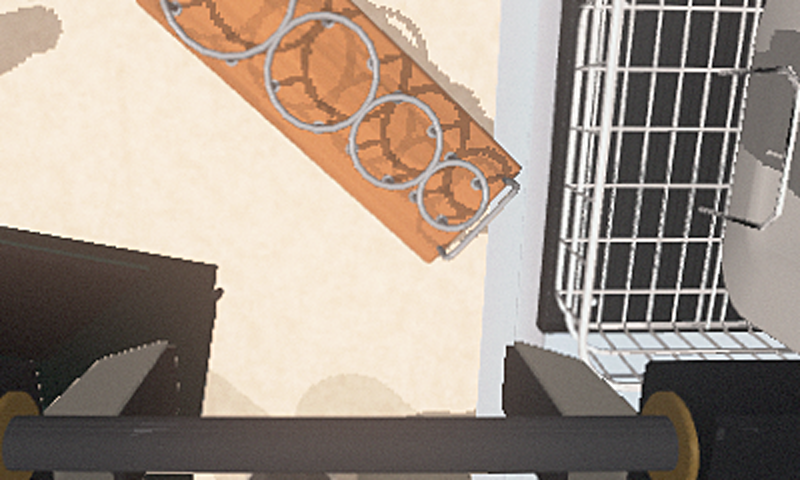

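Crop w2 (2x, origin (150,60)) shows ring_2 at about (322,72), ring_3 at (395,141) and ring_4 at (453,195), with ring_1 cut off at the top. I'll fit circles over the full frame.

```bash
python3 - <<'E'
from h import *
import pickle
w=pickle.load(open('w2.pkl','rb'));t=pickle.load(open('top.pkl','rb'));w1=pickle.load(open('w1.pkl','rb'))
# Rectify to plane z=48 (ring mid) at 0.5 mm/px, then Hough
def bird(c,z=48,x0=400,x1=680,y0=-80,y1=220,s=.5):
    X,Y=np.meshgrid(np.arange(x0,x1,s),np.arange(y0,y1,s),indexing='ij')
    p=proj(c,np.c_[X.ravel(),Y.ravel(),np.full(X.size,z)]).astype(np.float32).reshape(*X.shape,2)
    return cv2.remap(c['pixels'],p[...,0],p[...,1],cv2.INTER_LINEAR),x0,y0,s
u=None
for n,c in (('w2',w),('top',t)):
    b,x0,y0,s=bird(c);hs=cv2.cvtColor(b,cv2.COLOR_RGB2HSV)
    m=((hs[...,1]<110)*255).astype(np.uint8);m=cv2.GaussianBlur(m,(5,5),0)
    for k,(D,e) in enumerate(zip((84,70,57,43),[(470,-5),(526,55),(573,107),(611,152)])):
        r=(D/2+2.5)/s; cx,cy=(e[0]-x0)/s,(e[1]-y0)/s; q=int(r+60)
        # centre of the ring: correlate mask with an annulus via filter
        yy,xx=np.mgrid[-q:q+1,-q:q+1];d=np.hypot(xx,yy);kern=np.where(abs(d-r)<5,1.,0)-np.where((d<r-8)|((d>r+8)&(d<r+11)),.3,0)
        f=cv2.filter2D(m.astype(np.float32),-1,kern,borderType=cv2.BORDER_CONSTANT)
        a=f[int(cx)-40:int(cx)+40,int(cy)-40:int(cy)+40];i=np.unravel_index(a.argmax(),a.shape)
        print(n,k+1,x0+s*(int(cx)-40+i[0]),y0+s*(int(cy)-40+i[1]),round(float(a.max())))
E
```

```text
w2 1 472.0 -4.5 1280938
w2 2 528.0 57.0 1105038
w2 3 574.5 108.5 913540
w2 4 612.5 150.0 687754
top 1 473.5 -2.0 1292786
top 2 529.0 59.5 1087325
top 3 576.0 111.0 870400
top 4 614.0 153.0 670666
```

The spacings (83.2, 69.4, 56.3 mm) match the spec, so the rings are at about (472.5,-3.5), (528.4,58), (575,109.6) and (613,151.2), with a row angle of 0.834 rad. I'll do the sauce bottle first, keeping the camera side turned away from the microwave.

```bash
python3 -m pendant '{"dp":[[0.116,-0.409,0],[0.116,-0.409,0],[0.116,-0.409,0],[0.116,-0.409,0],[0.116,-0.409,0],[0.116,-0.409,0],[0.116,-0.409,0],[0.116,-0.409,0]],"rotation":[[0,0,0],[0,0,0],[0,0,0],[0,0,0],[0,0,0],[0,0,0],[0,0,0],[0,0,0]]}' 0.07 && python3 -c "
from h import *
go(505.5,-339,45,np.pi)"
```

```text
time: 4.25
tool_pos: [499.7, -343.5, 330.3]
tcp_rot: [-3.141, -0.001, 3.128]
contact_force: [1.3, 1.0, 0.0]
grip_width: 70.1
finger_force: 0.0
now [ 499.7 -343.5  330.3] [-3.141e+00 -1.000e-03  3.128e+00] t 4.25 q [-0.73  0.45  1.08 -0.    1.61 -2.29]
dp [-0.0061, 0.0048, 0.2853] rot [-0.0, -0.001, -0.014] dist 285
```

```bash
python3 -m pendant '{"dp":[[-0.006,0.005,0.06],[-0.006,0.005,0.12],[-0.006,0.005,0.18],[-0.006,0.005,0.22],[-0.006,0.005,0.25],[-0.006,0.005,0.275],[-0.006,0.005,0.285],[-0.006,0.005,0.285]],"rotation":[[0,0,-0.014],[0,0,-0.014],[0,0,-0.014],[0,0,-0.014],[0,0,-0.014],[0,0,-0.014],[0,0,-0.014],[0,0,-0.014]]}' && python3 -m pendant '{"dp":[[0,0,0],[0,0,0],[0,0,0],[0,0,0],[0,0,0],[0,0,0]],"rotation":[[0,0,0],[0,0,0],[0,0,0],[0,0,0],[0,0,0],[0,0,0]]}' 0.015
```

```text
time: 5.25
tool_pos: [508.5, -334.1, 45.9]
tcp_rot: [3.141, -0.0, -3.134]
contact_force: [-0.1, -0.2, 0.4]
grip_width: 70.2
finger_force: 0.0
time: 6.0
tool_pos: [508.9, -334.6, 46.0]
tcp_rot: [-3.141, 0.0, -3.133]
contact_force: [0.5, -0.3, 2.2]
grip_width: 29.6
finger_force: 29.4
```

```bash
python3 -m pendant '{"dp":[[0,0,-0.03],[0,0,-0.09],[0,0,-0.15],[0,0,-0.21],[0,0,-0.265],[0,0,-0.265],[0,0,-0.265]],"rotation":[[0,0,0],[0,0,0],[0,0,0],[0,0,0],[0,0,0],[0,0,0],[0,0,0]]}' && python3 -m pendant '{"dp":[[-0.013,0.06,0],[-0.027,0.12,0],[-0.04,0.18,0],[-0.055,0.24,0],[-0.068,0.3,0],[-0.081,0.36,0],[-0.095,0.42,0],[-0.108,0.48,0]],"rotation":[[0,0,-0.18],[0,0,-0.36],[0,0,-0.54],[0,0,-0.72],[0,0,-0.9],[0,0,-1.08],[0,0,-1.26],[0,0,-1.44]]}' && python3 -m pendant '{"dp":[[0,0,0],[0,0,0]],"rotation":[[0,0,0],[0,0,0]]}' && python3 -c "
from h import *
go(613,151.2,65,4.6)"
```

```text
time: 6.88
tool_pos: [508.3, -334.0, 309.5]
tcp_rot: [3.14, -0.002, -3.133]
contact_force: [-0.1, 0.2, -1.7]
grip_width: 30.3
finger_force: 29.3
time: 7.88
tool_pos: [612.3, 148.4, 308.0]
tcp_rot: [3.137, -0.001, -1.688]
contact_force: [1.3, -0.7, -1.4]
grip_width: 30.3
finger_force: 29.3
time: 8.12
tool_pos: [612.2, 146.4, 308.5]
tcp_rot: [3.138, -0.002, -1.694]
contact_force: [-0.1, -0.6, -0.5]
grip_width: 29.6
finger_force: 29.7
now [612.2 146.4 308.5] [ 3.138e+00 -2.000e-03 -1.694e+00] t 8.12 q [ 0.11  0.51  1.04 -0.    1.59 -2.91]
dp [-0.0052, -0.0012, 0.2435] rot [0.004, -0.002, -0.01] dist 244
```

```bash
python3 -m pendant '{"dp":[[-0.008,0,0.05],[-0.008,0,0.1],[-0.008,0,0.15],[-0.008,0,0.18],[-0.008,0,0.196],[-0.008,0,0.196],[-0.008,0,0.196]],"rotation":[[0.004,-0.002,-0.01],[0.004,-0.002,-0.01],[0.004,-0.002,-0.01],[0.004,-0.002,-0.01],[0.004,-0.002,-0.01],[0.004,-0.002,-0.01],[0.004,-0.002,-0.01]]}' && python3 -c "
from h import *
import pickle
go(613.3,154,65,4.6)
a=cap('wrist');b=cap('scene');pickle.dump((a,b),open('p4.pkl','wb'))
s=lambda c,x:cv2.resize(c['pixels'][x[1]:x[3],x[0]:x[2]],(400,400))[...,::-1]
p=proj(a,[[613,151,50]])[0].astype(int);q=proj(b,[[613,151,80]])[0].astype(int);print(p,q)
x,y=max(p[0],80),min(max(p[1],80),320)
cv2.imwrite('pics/p4.png',np.hstack([s(a,(x-80,y-80,x+80,y+80)),s(b,(q[0]-50,q[1]-50,q[0]+50,q[1]+50))]))
"
```

```text
time: 9.0
tool_pos: [614.7, 154.1, 116.3]
tcp_rot: [-3.135, 0.002, -1.684]
contact_force: [0.4, 0.1, -0.7]
grip_width: 29.4
finger_force: 29.7
now [614.7 154.1 116.3] [-3.135e+00  2.000e-03 -1.684e+00] t 9.0 q [ 0.12  0.63  1.36  0.    1.14 -2.9 ]
dp [0.0004, 0.0018, 0.0513] rot [-0.007, 0.002, -0.001] dist 51
[322 208] [237 233]
```

View pics/p4.png

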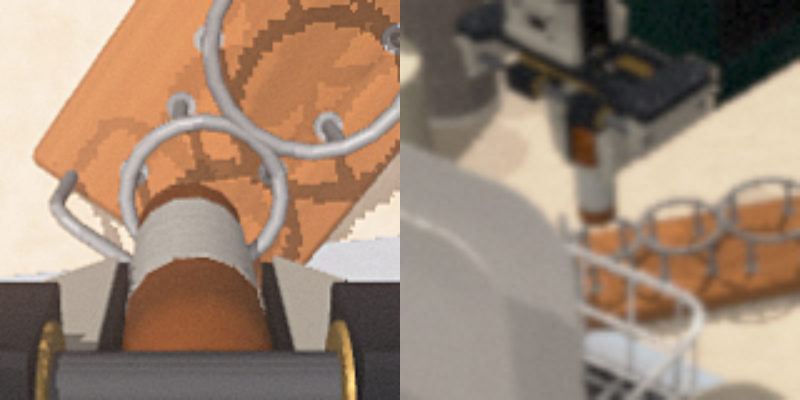

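The left crop (wrist, 2.5x, centre (322,208)) shows the bottle's bottom rim with its far point at about (190,183), held between the fingers. Ring_4 spans x 122–288, with its far rim at y 115. I'll work out the offset.

```bash
python3 -c "
from h import *
import pickle
a,b=pickle.load(open('p4.pkl','rb'))
g=lambda x,y:(322+(x-200)/2.5,208+(y-200)/2.5)
tx=a['pose'][:3,:3]@[0,1,0];tx[2]=0;tx/=np.linalg.norm(tx);print(tx)
print('base',onz(a,[g(190,183)],70)-15*tx)
print('base w',onz(a,[g(137,215),g(243,215)],72))
print('ring',onz(a,[g(205,115)],48)-26.5*tx, onz(a,[g(122,190),g(288,190)],48))
"
```

```text
[-0.11127595 -0.99378955  0.        ]
base [[616.22377942 153.89631241  70.        ]]
base w [[630.26800787 146.03197541  72.        ]
 [600.81667817 149.31739464  72.        ]]
ring [[611.59735767 151.17392724  48.        ]] [[636.79170617 145.48283381  48.        ]
 [585.71084686 151.19645275  48.        ]]
```

```bash
python3 -m pendant '{"dp":[[0.003,0.004,0],[0.003,0.004,0],[0.003,0.004,0.015],[0.003,0.004,0.03],[0.003,0.004,0.042],[0.003,0.004,0.046],[0.003,0.004,0.046],[0.003,0.004,0.046]],"rotation":[[0,0,0],[0,0,0],[0,0,0],[0,0,0],[0,0,0],[0,0,0],[0,0,0],[0,0,0]]}' && python3 -c "
from h import *
go(610.7,151.5,64,4.6)"
```

```text
time: 10.1
tool_pos: [610.0, 152.0, 69.2]
tcp_rot: [-3.137, 0.002, -1.683]
contact_force: [-0.1, 0.2, -0.1]
grip_width: 29.6
finger_force: 29.7
now [610.  152.   69.2] [-3.137e+00  2.000e-03 -1.683e+00] t 10.1 q [ 0.12  0.68  1.42  0.    1.04 -2.91]
dp [0.0005, -0.0007, 0.0052] rot [-0.005, 0.002, -0.0] dist 5
```

```bash
python3 -m pendant '{"dp":[[0,0,0.002],[0,0,0.004],[0,0,0.0055],[0,0,0.0055]],"rotation":[[0,0,0],[0,0,0],[0,0,0],[0,0,0]]}'
```

```text
time: 10.6
tool_pos: [610.2, 152.0, 64.0]
tcp_rot: [-3.136, 0.002, -1.683]
contact_force: [-1.1, -0.5, 4.6]
grip_width: 29.4
finger_force: 29.8
```

Contact at the expected height. Release and rise.

```bash
python3 -m pendant '{"dp":[[0,0,0],[0,0,0],[0,0,0],[0,0,-0.03],[0,0,-0.08],[0,0,-0.14],[0,0,-0.2],[0,0,-0.25]],"rotation":[[0,0,0],[0,0,0],[0,0,0],[0,0,0],[0,0,0],[0,0,0],[0,0,0],[0,0,0]]}' 0.05 && python3 -m pendant '{"dp":[[0,0,0],[0,0,0]],"rotation":[[0,0,0],[0,0,0]]}' && python3 -c "
from h import *
go(506.5,-220.5,314,np.pi)"
```

```text
time: 11.6
tool_pos: [608.6, 151.6, 315.8]
tcp_rot: [-3.136, 0.002, -1.683]
contact_force: [0.9, 0.0, 0.8]
grip_width: 50.0
finger_force: 0.0
time: 11.85
tool_pos: [608.3, 151.6, 312.2]
tcp_rot: [-3.139, 0.002, -1.683]
contact_force: [-0.4, -0.4, -0.2]
grip_width: 49.9
finger_force: 0.0
now [608.3 151.6 312.2] [-3.139e+00  2.000e-03 -1.683e+00] t 11.85 q [ 0.12  0.5   1.05  0.    1.59 -2.91]
dp [0.3811, 0.0593, -0.0026] rot [-0.001, 0.003, 1.458] dist 386
```

```bash
python3 -m pendant '{"dp":[[0.05,0.008,0],[0.1,0.016,0],[0.15,0.024,0],[0.2,0.032,0],[0.25,0.04,0],[0.3,0.048,0],[0.345,0.054,0],[0.381,0.059,0]],"rotation":[[0,0,0.18],[0,0,0.36],[0,0,0.54],[0,0,0.72],[0,0,0.9],[0,0,1.08],[0,0,1.26],[0,0,1.44]]}' 0.08 && python3 -m pendant '{"dp":[[0,0,0],[0,0,0]],"rotation":[[0,0,0],[0,0,0]]}' && python3 -c "
from h import *
go(506.5,-220.5,40,np.pi)"
```

```text
time: 12.85
tool_pos: [505.9, -221.7, 310.0]
tcp_rot: [3.138, 0.001, -3.13]
contact_force: [0.9, 0.2, -0.5]
grip_width: 80.2
finger_force: 0.0
time: 13.1
tool_pos: [506.9, -219.7, 310.9]
tcp_rot: [3.138, 0.002, -3.122]
contact_force: [-0.3, -0.2, -0.1]
grip_width: 79.8
finger_force: 0.0
now [ 506.9 -219.7  310.9] [ 3.138e+00  2.000e-03 -3.122e+00] t 13.1 q [-0.55  0.34  1.29  0.    1.51 -2.14]
dp [0.001, -0.0017, 0.2709] rot [0.003, 0.002, 0.02] dist 271
```

```bash
python3 -m pendant '{"dp":[[0,-0.001,0.05],[0,-0.001,0.11],[0,-0.001,0.17],[0,-0.001,0.21],[0,-0.001,0.24],[0,-0.001,0.26],[0,-0.001,0.27],[0,-0.001,0.27]],"rotation":[[0.003,0.002,0.02],[0.003,0.002,0.02],[0.003,0.002,0.02],[0.003,0.002,0.02],[0.003,0.002,0.02],[0.003,0.002,0.02],[0.003,0.002,0.02],[0.003,0.002,0.02]]}' && python3 -m pendant '{"dp":[[0,0,0],[0,0,0],[0,0,0],[0,0,0],[0,0,0],[0,0,0]],"rotation":[[0,0,0],[0,0,0],[0,0,0],[0,0,0],[0,0,0],[0,0,0]]}' 0.03 &&  python3 -m pendant '{"dp":[[0,0,-0.03],[0,0,-0.09],[0,0,-0.15],[0,0,-0.21],[0,0,-0.265],[0,0,-0.265],[0,0,-0.265]],"rotation":[[0,0,0],[0,0,0],[0,0,0],[0,0,0],[0,0,0],[0,0,0],[0,0,0]]}' && python3 -c "
from h import *
go(575,109.6,300,.834-np.pi)"
```

```text
time: 14.1
tool_pos: [508.3, -220.0, 41.8]
tcp_rot: [-3.141, 0.001, 3.141]
contact_force: [0.1, -0.2, 0.4]
grip_width: 79.9
finger_force: 0.0
time: 14.85
tool_pos: [508.4, -220.9, 42.4]
tcp_rot: [-3.14, 0.002, 3.14]
contact_force: [-0.0, 0.6, 3.5]
grip_width: 37.5
finger_force: 28.7
time: 15.72
tool_pos: [507.3, -220.3, 306.1]
tcp_rot: [-3.141, 0.001, 3.14]
contact_force: [-0.3, -0.1, -2.1]
grip_width: 37.3
finger_force: 28.5
now [ 507.3 -220.3  306.1] [-3.141e+00  1.000e-03  3.140e+00] t 15.72 q [-0.55  0.35  1.3  -0.    1.5  -2.12]
dp [-0.0671, 0.3301, 0.0059] rot [-0.001, 0.0, -0.836] dist 337
```

The grip width is 37.5 mm where 44 mm was expected, so I'll check the hold above the ring.

```bash
python3 -m pendant '{"dp":[[-0.01,0.05,0],[-0.02,0.1,0],[-0.03,0.15,0],[-0.04,0.2,0],[-0.05,0.25,0],[-0.06,0.3,0],[-0.067,0.33,0],[-0.067,0.33,0]],"rotation":[[0,0,-0.12],[0,0,-0.24],[0,0,-0.36],[0,0,-0.48],[0,0,-0.6],[0,0,-0.72],[0,0,-0.836],[0,0,-0.836]]}' && python3 -m pendant '{"dp":[[0,0,0.05],[0,0,0.1],[0,0,0.15],[0,0,0.18],[0,0,0.19],[0,0,0.19],[0,0,0.19]],"rotation":[[0,0,0],[0,0,0],[0,0,0],[0,0,0],[0,0,0],[0,0,0],[0,0,0]]}' && python3 -c "
from h import *
import pickle
go(575,109.6,64,.834-np.pi)
a=cap('wrist');b=cap('scene');pickle.dump((a,b),open('p3.pkl','wb'))
s=lambda c,x:cv2.resize(c['pixels'][x[1]:x[3],x[0]:x[2]],(400,400))[...,::-1]
p=proj(a,[[575,110,50]])[0].astype(int);q=proj(b,[[575,110,80]])[0].astype(int);print(p,q)
x,y=max(p[0],80),min(max(p[1],80),320);print(x,y)
cv2.imwrite('pics/p3.png',np.hstack([s(a,(x-80,y-80,x+80,y+80)),s(b,(q[0]-50,q[1]-50,q[0]+50,q[1]+50))]))
"
```

```text
time: 16.73
tool_pos: [574.7, 111.4, 304.1]
tcp_rot: [3.141, -0.003, -2.304]
contact_force: [-0.6, -1.3, -0.0]
grip_width: 37.3
finger_force: 28.5
time: 17.6
tool_pos: [576.6, 108.8, 118.2]
tcp_rot: [-3.137, 0.002, -2.308]
contact_force: [0.5, 0.7, -0.3]
grip_width: 37.2
finger_force: 28.5
now [576.6 108.8 118.2] [-3.137e+00  2.000e-03 -2.308e+00] t 17.6 q [ 0.06  0.55  1.5  -0.    1.08 -2.35]
dp [0.0006, 0.0019, 0.0542] rot [-0.004, 0.002, -0.0] dist 54
[323 210] [256 230]
323 210
```

View pics/p3.png

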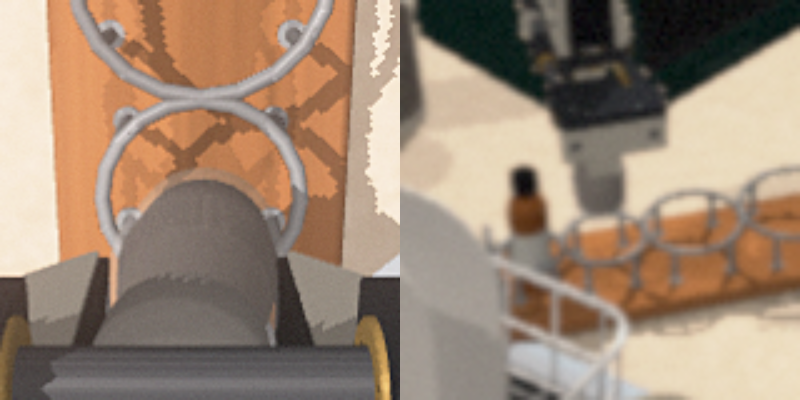

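The right crop shows the sauce bottle upright in ring_4 and the salt shaker held upright above ring_3. In the left crop (2.5x, centre (323,210)), the shaker's glass rim has its far point at about (192,168), and ring_3 spans x 97–305 with its far rim at y 98.

```bash
python3 -c "
from h import *
import pickle
a,b=pickle.load(open('p3.pkl','rb'))
g=lambda x,y:(323+(x-200)/2.5,210+(y-200)/2.5)
tx=a['pose'][:3,:3]@[0,1,0];tx[2]=0;tx/=np.linalg.norm(tx);print(tx)
print('base',onz(a,[g(196,168)],76)-22*tx,onz(a,[g(192,180)],76)-22*tx)
print('ring',onz(a,[g(201,98)],48)-33.5*tx, onz(a,[g(97,195),g(305,195)],48).mean(0))
"
```

```text
[-0.67131504 -0.74117212  0.        ]
base [[578.72890498 111.1494722   76.        ]] [[581.83158363 112.94642006  76.        ]]
ring [[575.95479404 110.35497297  48.        ]] [574.12707409 108.40449998  48.        ]
```

```bash
python3 -m pendant '{"dp":[[0.003,0.002,0],[0.003,0.002,0.01],[0.003,0.002,0.025],[0.003,0.002,0.038],[0.003,0.002,0.046],[0.003,0.002,0.046],[0.003,0.002,0.046]],"rotation":[[0,0,0],[0,0,0],[0,0,0],[0,0,0],[0,0,0],[0,0,0],[0,0,0]]}'
```

```text
time: 18.58
tool_pos: [572.7, 108.1, 71.1]
tcp_rot: [-3.138, 0.001, -2.307]
contact_force: [0.6, -1.2, 0.1]
grip_width: 37.0
finger_force: 28.5
```

```bash
python3 -m pendant '{"dp":[[0,0,0.004],[0,0,0.007],[0,0,0.009],[0,0,0.0105],[0,0,0.0105]],"rotation":[[0,0,0],[0,0,0],[0,0,0],[0,0,0],[0,0,0]]}'
```

```text
time: 19.2
tool_pos: [572.4, 108.1, 60.5]
tcp_rot: [-3.139, 0.0, -2.307]
contact_force: [-0.7, -0.6, 0.9]
grip_width: 37.5
finger_force: 28.6
```

Nearly in contact. One more millimetre, then release and rise.

```bash
python3 -m pendant '{"dp":[[0,0,0.001],[0,0,0.0015]],"rotation":[[0,0,0],[0,0,0]]}' && python3 -m pendant '{"dp":[[0,0,0],[0,0,0],[0,0,0],[0,0,-0.03],[0,0,-0.08],[0,0,-0.14],[0,0,-0.2],[0,0,-0.25]],"rotation":[[0,0,0],[0,0,0],[0,0,0],[0,0,0],[0,0,0],[0,0,0],[0,0,0],[0,0,0]]}' 0.065 && python3 -m pendant '{"dp":[[0,0,0],[0,0,0]],"rotation":[[0,0,0],[0,0,0]]}' && python3 -c "
from h import *
go(385.5,-188.5,310,np.pi)"
```

```text
time: 19.45
tool_pos: [572.6, 108.1, 60.3]
tcp_rot: [-3.138, 0.001, -2.307]
contact_force: [-4.7, -0.6, 12.9]
grip_width: 37.1
finger_force: 29.4
time: 20.45
tool_pos: [571.9, 108.5, 311.4]
tcp_rot: [-3.138, 0.002, -2.307]
contact_force: [0.5, 0.4, -0.8]
grip_width: 65.1
finger_force: 0.0
time: 20.7
tool_pos: [571.5, 108.5, 307.9]
tcp_rot: [-3.14, -0.001, -2.307]
contact_force: [-0.4, 0.2, -0.5]
grip_width: 65.0
finger_force: 0.0
now [571.5 108.5 307.9] [-3.140e+00 -1.000e-03 -2.307e+00] t 20.7 q [ 0.06  0.4   1.21 -0.    1.53 -2.35]
dp [0.3449, -0.0617, -0.0018] rot [-0.002, 0.0, 0.834] dist 350
```

```bash
python3 -m pendant '{"dp":[[0.05,-0.009,0],[0.1,-0.018,0],[0.15,-0.027,0],[0.2,-0.036,0],[0.25,-0.045,0],[0.3,-0.054,0],[0.345,-0.062,0],[0.345,-0.062,0]],"rotation":[[0,0,0.12],[0,0,0.24],[0,0,0.36],[0,0,0.48],[0,0,0.6],[0,0,0.72],[0,0,0.834],[0,0,0.834]]}' 0.0918 && python3 -m pendant '{"dp":[[0,0,0],[0,0,0]],"rotation":[[0,0,0],[0,0,0]]}' && python3 -c "
from h import *
go(385.5,-188.5,39,np.pi)
import pickle
c=cap('scene');b=c['pixels'][200:275,215:315,::-1];cv2.imwrite('pics/s3.png',cv2.resize(b,(600,450)))"
```

```text
time: 21.7
tool_pos: [384.2, -190.4, 307.2]
tcp_rot: [3.142, -0.001, 3.137]
contact_force: [-0.1, -0.2, -0.1]
grip_width: 92.0
finger_force: 0.0
time: 21.95
tool_pos: [386.4, -187.8, 308.3]
tcp_rot: [-3.141, 0.001, -3.139]
contact_force: [0.1, 1.0, -0.2]
grip_width: 91.8
finger_force: 0.0
now [ 386.4 -187.8  308.3] [-3.141e+00  1.000e-03 -3.139e+00] t 21.95 q [-0.63  0.11  1.61  0.    1.43 -2.2 ]
dp [0.0013, -0.0005, 0.2693] rot [-0.001, 0.001, 0.002] dist 269
```

View pics/s3.png

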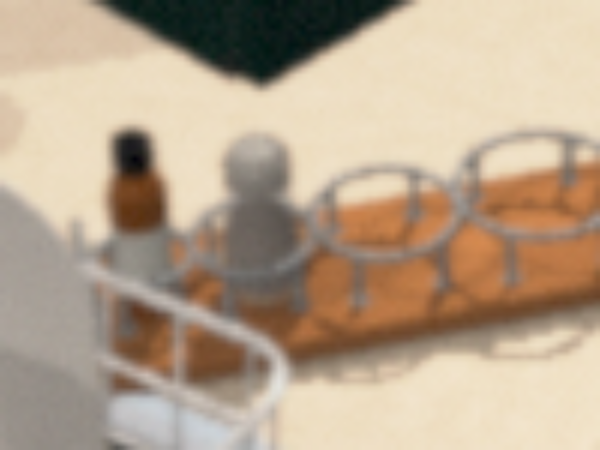

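The salt shaker (at (258,215)) and sauce bottle (at (140,215)) both stand upright in their rings. Now the jam jar.

```bash
python3 -m pendant '{"dp":[[0.001,0,0.05],[0.001,0,0.11],[0.001,0,0.16],[0.001,0,0.2],[0.001,0,0.23],[0.001,0,0.25],[0.001,0,0.266],[0.001,0,0.266]],"rotation":[[0,0,0],[0,0,0],[0,0,0],[0,0,0],[0,0,0],[0,0,0],[0,0,0],[0,0,0]]}' && python3 -m pendant '{"dp":[[0,0,0],[0,0,0],[0,0,0],[0,0,0],[0,0,0]],"rotation":[[0,0,0],[0,0,0],[0,0,0],[0,0,0],[0,0,0]]}' 0.055 
```

```text
time: 23.0
tool_pos: [385.4, -188.0, 42.0]
tcp_rot: [3.142, 0.0, -3.14]
contact_force: [0.4, 0.9, 0.0]
grip_width: 91.8
finger_force: 0.0
time: 23.62
tool_pos: [385.9, -189.2, 43.3]
tcp_rot: [-3.14, 0.003, -3.141]
contact_force: [-0.1, 2.5, 6.4]
grip_width: 64.5
finger_force: 30.0
```

```bash
python3 -m pendant '{"dp":[[0,0,-0.02],[0,0,-0.06],[0,0,-0.11],[0,0,-0.15],[0,0,-0.15]],"rotation":[[0,0,0],[0,0,0],[0,0,0],[0,0,0],[0,0,0]]}' && python3 -m pendant '{"dp":[[-0.015,0.03,0],[-0.03,0.06,0],[-0.045,0.095,0],[-0.06,0.13,0],[-0.075,0.16,0],[-0.087,0.186,0],[-0.087,0.186,0],[-0.087,0.186,0]],"rotation":[[0,0,-0.12],[0,0,-0.24],[0,0,-0.36],[0,0,-0.48],[0,0,-0.6],[0,0,-0.72],[0,0,-0.834],[0,0,-0.834]]}' && python3 -m pendant '{"dp":[[0,0,0.03],[0,0,0.05],[0,0,0.065],[0,0,0.065],[0,0,0.065]],"rotation":[[0,0,0],[0,0,0],[0,0,0],[0,0,0],[0,0,0]]}' && python3 -c "
from h import *
import pickle
go(472.5,-3.5,61,.834-np.pi)
a=cap('wrist');b=cap('scene');pickle.dump((a,b),open('p1.pkl','wb'))
s=lambda c,x:cv2.resize(c['pixels'][x[1]:x[3],x[0]:x[2]],(400,400))[...,::-1]
p=proj(a,[[472.5,-3.5,50]])[0].astype(int);q=proj(b,[[472.5,-3.5,80]])[0].astype(int);print(p,q)
x,y=max(p[0],100),min(max(p[1],100),300);print(x,y)
cv2.imwrite('pics/p1.png',np.hstack([s(a,(x-100,y-100,x+100,y+100)),s(b,(q[0]-50,q[1]-50,q[0]+50,q[1]+50))]))
"
```

```text
time: 24.25
tool_pos: [386.4, -189.9, 195.1]
tcp_rot: [-3.136, 0.007, -3.141]
contact_force: [-0.3, 0.6, -2.6]
grip_width: 63.8
finger_force: 30.0
time: 25.25
tool_pos: [471.2, -2.5, 190.8]
tcp_rot: [3.141, -0.002, -2.308]
contact_force: [0.2, -0.1, -3.0]
grip_width: 64.4
finger_force: 30.0
time: 25.88
tool_pos: [472.4, -3.3, 127.9]
tcp_rot: [-3.139, 0.0, -2.309]
contact_force: [0.2, -0.4, -2.9]
grip_width: 64.3
finger_force: 30.0
now [472.4  -3.3 127.9] [-3.139  0.    -2.309] t 25.88 q [-0.17  0.36  1.81 -0.    0.97 -2.57]
dp [0.0001, -0.0, 0.0669] rot [-0.003, 0.0, -0.001] dist 67
[320 207] [305 221]
320 207
```

View pics/p1.png

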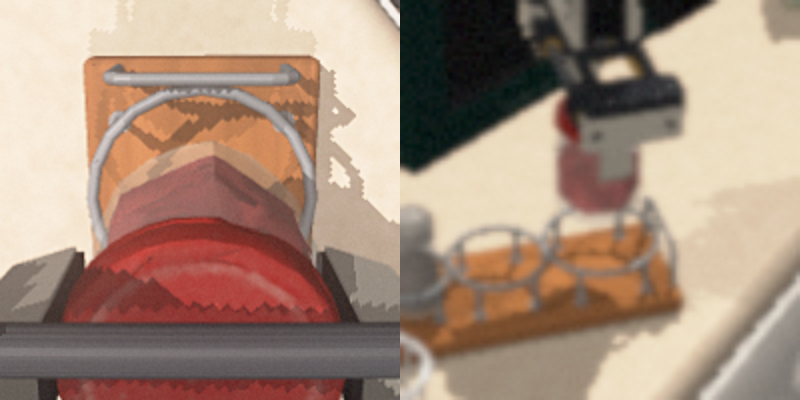

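Left crop (2x, centre (320,207)): the jar is faceted, with bottom corners at about (105,187), (213,142) and (303,187). Ring_1 spans x 90–315, with its far rim at y 87. On the right the jar hangs upright above ring_1.

```bash
python3 -c "
from h import *
import pickle
a,b=pickle.load(open('p1.pkl','rb'))
g=lambda x,y:(320+(x-200)/2,207+(y-200)/2)
tx=a['pose'][:3,:3]@[0,1,0];tx[2]=0;tx/=np.linalg.norm(tx);print(tx)
v=onz(a,[g(105,187),g(213,142),g(303,187)],85);print(v,np.linalg.norm(v[1]-v[0]),np.linalg.norm(v[2]-v[1]),np.linalg.norm(v[2]-v[0]))
print('opt: v0+v2-v1',v[0]+v[2]-v[1])
print('ring',onz(a,[g(202,87)],48)-47*tx, onz(a,[g(90,200),g(315,200)],48).mean(0))
save(a,'p1b.png',(250,150,400,230),5)
"
```

```text
[-0.67241976 -0.74017003  0.        ]
[[486.22461953 -37.91310826  85.        ]
 [448.27669057 -24.72008884  85.        ]
 [435.96971521   7.74013827  85.        ]] 40.175876761804254 34.714953354104146 67.89531888753311
opt: v0+v2-v1 [473.91764417  -5.45288116  85.        ]
ring [[473.40683659  -2.49809992  48.        ]] [472.56930279  -3.12887598  48.        ]
```

View pics/p1b.png

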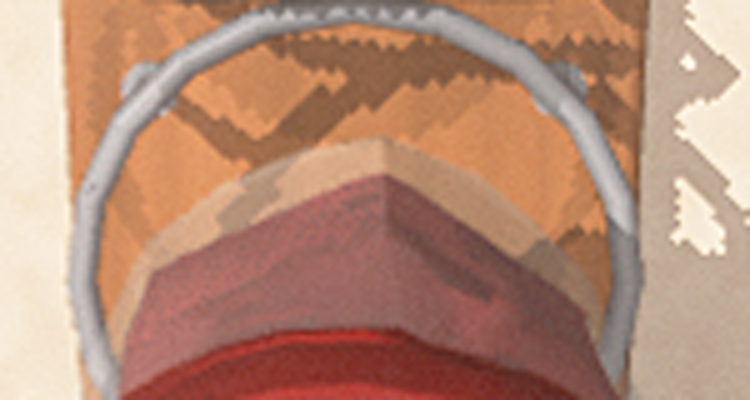

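The enlarged crop (5x, origin (250,150)) shows the clear glass edge with its far corner at (380,137) and sides at about x 115 and 612 at y 300. The red inside is smaller.

```bash
python3 -c "
from h import *
import pickle
a,b=pickle.load(open('p1.pkl','rb'))
g=lambda x,y:(250+x/5,150+y/5)
tx=np.array([-.672,-.740,0])
print('far',onz(a,[g(363,140)],85)-35*tx);v=onz(a,[g(115,300),g(612,300)],85);print(v,np.linalg.norm(v[0]-v[1]))
print(v.mean(0)-0*tx)
"
```

```text
far [[473.73304825  -0.57957699  85.        ]]
[[490.80606166 -32.80345616  85.        ]
 [439.88384848  13.44977387  85.        ]] 68.79268190713807
[465.34495507  -9.67684115  85.        ]
```

The jar base is within 2 mm of the ring centre and its width reads 69 mm, so it can go down.

```bash
python3 -m pendant '{"dp":[[0.001,-0.001,0.015],[0.001,-0.001,0.03],[0.001,-0.001,0.042],[0.001,-0.001,0.054],[0.001,-0.001,0.06],[0.001,-0.001,0.06],[0.001,-0.001,0.06]],"rotation":[[0,0,0],[0,0,0],[0,0,0],[0,0,0],[0,0,0],[0,0,0],[0,0,0]]}'
```

```text
time: 26.85
tool_pos: [472.9, -4.5, 68.1]
tcp_rot: [-3.138, 0.001, -2.307]
contact_force: [-0.3, 0.2, -2.0]
grip_width: 64.3
finger_force: 30.0
```

```bash
python3 -m pendant '{"dp":[[0,0,0.003],[0,0,0.005],[0,0,0.007],[0,0,0.007]],"rotation":[[0,0,0],[0,0,0],[0,0,0],[0,0,0]]}'
```

```text
time: 27.35
tool_pos: [472.7, -4.4, 61.3]
tcp_rot: [-3.139, 0.001, -2.307]
contact_force: [-1.1, 0.7, 3.5]
grip_width: 64.5
finger_force: 30.0
```

```bash
python3 -m pendant '{"dp":[[0,0,0],[0,0,0],[0,0,0],[0,0,-0.03],[0,0,-0.08],[0,0,-0.14],[0,0,-0.2],[0,0,-0.25]],"rotation":[[0,0,0],[0,0,0],[0,0,0],[0,0,0],[0,0,0],[0,0,0],[0,0,0],[0,0,0]]}' 0.0918 && python3 -m pendant '{"dp":[[0,0,0],[0,0,0]],"rotation":[[0,0,0],[0,0,0]]}' && python3 -c "
from h import *
go(396,-331,310,np.pi)"
```

```text
time: 28.35
tool_pos: [472.0, -4.1, 313.3]
tcp_rot: [-3.137, 0.001, -2.307]
contact_force: [0.2, -0.2, -0.6]
grip_width: 91.6
finger_force: 0.0
time: 28.6
tool_pos: [471.6, -4.1, 309.9]
tcp_rot: [-3.14, -0.0, -2.307]
contact_force: [-0.4, 0.1, -0.1]
grip_width: 91.5
finger_force: 0.0
now [471.6  -4.1 309.9] [-3.14  -0.    -2.307] t 28.6 q [-0.17  0.19  1.51 -0.    1.45 -2.58]
dp [0.293, -0.1637, 0.0002] rot [-0.002, 0.0, 0.834] dist 336
```

```bash
python3 -m pendant '{"dp":[[0.042,-0.023,0],[0.084,-0.047,0],[0.126,-0.07,0],[0.168,-0.094,0],[0.21,-0.117,0],[0.252,-0.14,0],[0.293,-0.164,0],[0.293,-0.164,0]],"rotation":[[0,0,0.12],[0,0,0.24],[0,0,0.36],[0,0,0.48],[0,0,0.6],[0,0,0.72],[0,0,0.834],[0,0,0.834]]}' && python3 -m pendant '{"dp":[[0,0,0],[0,0,0]],"rotation":[[0,0,0],[0,0,0]]}' && python3 -c "
from h import *
go(396,-331.5,121,np.pi)"
```

```text
time: 29.6
tool_pos: [395.2, -333.5, 308.3]
tcp_rot: [3.14, -0.001, 3.137]
contact_force: [0.9, -0.0, -0.7]
grip_width: 91.9
finger_force: 0.0
time: 29.85
tool_pos: [397.0, -330.1, 310.7]
tcp_rot: [-3.141, 0.002, -3.139]
contact_force: [0.2, -0.4, 0.2]
grip_width: 91.3
finger_force: 0.0
now [ 397.  -330.1  310.7] [-3.141e+00  2.000e-03 -3.139e+00] t 29.85 q [-0.84  0.27  1.39  0.    1.48 -2.42]
dp [0.0013, -0.0013, 0.1897] rot [-0.001, 0.002, 0.002] dist 190
```

```bash
python3 -m pendant '{"dp":[[0.001,-0.001,0.05],[0.001,-0.001,0.1],[0.001,-0.001,0.14],[0.001,-0.001,0.165],[0.001,-0.001,0.18],[0.001,-0.001,0.19],[0.001,-0.001,0.19]],"rotation":[[0,0,0],[0,0,0],[0,0,0],[0,0,0],[0,0,0],[0,0,0],[0,0,0]]}' && python3 -m pendant '{"dp":[[0,0,0],[0,0,0],[0,0,0],[0,0,0],[0,0,0],[0,0,0]],"rotation":[[0,0,0],[0,0,0],[0,0,0],[0,0,0],[0,0,0],[0,0,0]]}' 0.04 
```

```text
time: 30.72
tool_pos: [396.3, -332.5, 121.2]
tcp_rot: [-3.14, 0.002, -3.141]
contact_force: [0.2, 0.1, -0.0]
grip_width: 91.8
finger_force: 0.0
time: 31.48
tool_pos: [396.1, -332.6, 121.2]
tcp_rot: [-3.14, 0.002, -3.141]
contact_force: [0.8, 0.6, 0.6]
grip_width: 46.9
finger_force: 30.0
```

```bash
python3 -m pendant '{"dp":[[0,0,-0.015],[0,0,-0.05],[0,0,-0.1],[0,0,-0.15],[0,0,-0.17],[0,0,-0.17]],"rotation":[[0,0,0],[0,0,0],[0,0,0],[0,0,0],[0,0,0],[0,0,0]]}' && python3 -m pendant '{"dp":[[-0.015,0.045,0],[-0.033,0.1,0],[-0.052,0.155,0],[-0.07,0.21,0],[-0.089,0.265,0],[-0.107,0.32,0],[-0.123,0.365,0],[-0.132,0.39,0]],"rotation":[[0,0,-0.1],[0,0,-0.2],[0,0,-0.31],[0,0,-0.42],[0,0,-0.53],[0,0,-0.64],[0,0,-0.74],[0,0,-0.834]]}' && python3 -m pendant '{"dp":[[0,0,0],[0,0,0.03],[0,0,0.06],[0,0,0.085],[0,0,0.095],[0,0,0.095],[0,0,0.095]],"rotation":[[0,0,0],[0,0,0],[0,0,0],[0,0,0],[0,0,0],[0,0,0],[0,0,0]]}' && python3 -c "
from h import *
import pickle
go(528.4,58,139,.834-np.pi)
a=cap('wrist');b=cap('scene');pickle.dump((a,b),open('p2.pkl','wb'))
s=lambda c,x:cv2.resize(c['pixels'][x[1]:x[3],x[0]:x[2]],(400,400))[...,::-1]
p=proj(a,[[528.4,58,50]])[0].astype(int);q=proj(b,[[528.4,58,100]])[0].astype(int);print(p,q)
x,y=max(p[0],80),min(max(p[1],80),320);print(x,y)
cv2.imwrite('pics/p2.png',np.hstack([s(a,(x-80,y-80,x+80,y+80)),s(b,(q[0]-60,q[1]-60,q[0]+60,q[1]+60))]))
"
```

```text
time: 32.22
tool_pos: [396.1, -332.8, 293.3]
tcp_rot: [-3.137, 0.005, -3.141]
contact_force: [-0.1, -0.4, -1.5]
grip_width: 46.8
finger_force: 30.0
time: 33.22
tool_pos: [527.3, 60.1, 289.2]
tcp_rot: [-3.141, -0.001, -2.302]
contact_force: [-1.1, -0.4, -1.5]
grip_width: 47.1
finger_force: 30.0
time: 34.1
tool_pos: [528.4, 57.2, 196.8]
tcp_rot: [-3.137, 0.001, -2.308]
contact_force: [0.7, 0.6, -1.3]
grip_width: 47.3
finger_force: 30.0
now [528.4  57.2 196.8] [-3.137e+00  1.000e-03 -2.308e+00] t 34.1 q [-0.04  0.38  1.56 -0.    1.2  -2.44]
dp [-0.0005, 0.0008, 0.0578] rot [-0.004, 0.001, -0.0] dist 58
[321 187] [278 221]
321 187
```

View pics/p2.png

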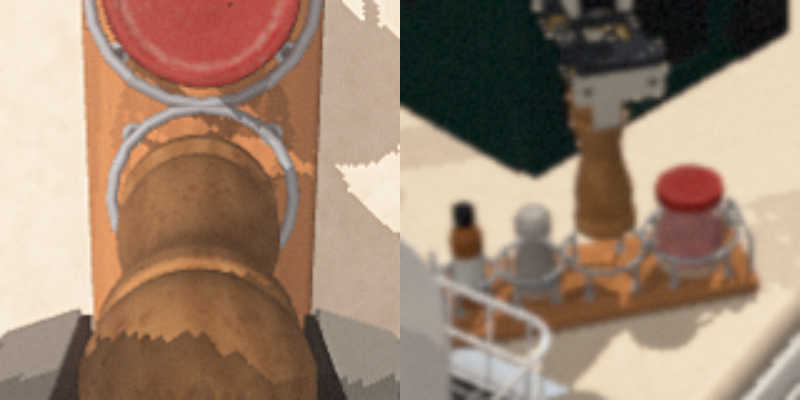

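The picture shows the jam jar seated in ring_1 and the mill upright above ring_2. In the left crop (2.5x, centre (321,187)), the foot's far edge is at (198,134) and its sides are at x 117 and 280. Ring_2 spans x 105–299, with its far rim at y 101.

```bash
python3 -c "
from h import *
import pickle
a,b=pickle.load(open('p2.pkl','rb'))
g=lambda x,y:(321+(x-200)/2.5,187+(y-200)/2.5)
tx=np.array([-.672,-.740,0])
print('foot',onz(a,[g(198,134)],76)-29*tx)
v=onz(a,[g(117,200),g(280,200)],78);print(np.linalg.norm(v[0]-v[1]))
print('ring',onz(a,[g(202,101)],48)-40*tx,onz(a,[g(105,185),g(299,185)],48).mean(0))
"
```

```text
foot [[527.76354502  54.84435232  76.        ]]
60.73805050985472
ring [[528.19913312  57.56585036  48.        ]] [524.34689834  53.38369065  48.        ]
```

```bash
python3 -m pendant '{"dp":[[-0.002,0.001,0.005],[-0.002,0.001,0.015],[-0.002,0.001,0.027],[-0.002,0.001,0.038],[-0.002,0.001,0.046],[-0.002,0.001,0.05],[-0.002,0.001,0.05],[-0.002,0.001,0.05]],"rotation":[[0,0,0],[0,0,0],[0,0,0],[0,0,0],[0,0,0],[0,0,0],[0,0,0],[0,0,0]]}'
```

```text
time: 35.2
tool_pos: [528.8, 59.6, 146.2]
tcp_rot: [-3.138, 0.001, -2.307]
contact_force: [-0.3, 0.4, -1.4]
grip_width: 47.0
finger_force: 30.0
```

```bash
python3 -m pendant '{"dp":[[0,0,0.003],[0,0,0.0055],[0,0,0.0075],[0,0,0.0075]],"rotation":[[0,0,0],[0,0,0],[0,0,0],[0,0,0]]}'
```

```text
time: 35.7
tool_pos: [529.0, 59.8, 139.1]
tcp_rot: [-3.138, 0.002, -2.307]
contact_force: [-1.1, 0.7, 4.1]
grip_width: 47.0
finger_force: 30.0
```

Contact at 139 mm as expected. Release, rise and look.

```bash
python3 -m pendant '{"dp":[[0,0,0],[0,0,0],[0,0,0],[0,0,-0.03],[0,0,-0.08],[0,0,-0.14],[0,0,-0.18],[0,0,-0.18]],"rotation":[[0,0,0],[0,0,0],[0,0,0],[0,0,0],[0,0,0],[0,0,0],[0,0,0],[0,0,0]]}' 0.08 && python3 -m pendant '{"dp":[[0.05,0,0],[0.1,0,0],[0.15,0,0],[0.15,0,0],[0.15,0,0]],"rotation":[[0,0,0],[0,0,0],[0,0,0],[0,0,0],[0,0,0]]}' && python3 -c "
from h import *
c=cap('scene');t=cap('top')
a=cv2.resize(c['pixels'][170:290,205:365],(640,480))[...,::-1];b=cv2.resize(t['pixels'][150:250,180:480],(640,213))[...,::-1]
cv2.imwrite('pics/fin.png',cv2.resize(np.vstack([a,b]),None,fx=.86,fy=.86))"
```

```text
time: 36.7
tool_pos: [529.5, 59.8, 321.7]
tcp_rot: [-3.133, 0.005, -2.307]
contact_force: [0.8, 0.1, 0.5]
grip_width: 79.9
finger_force: 0.0
time: 37.33
tool_pos: [427.5, -51.1, 317.5]
tcp_rot: [-3.14, 0.0, -2.308]
contact_force: [0.1, 0.1, -0.7]
grip_width: 80.1
finger_force: 0.0
```

View pics/fin.png

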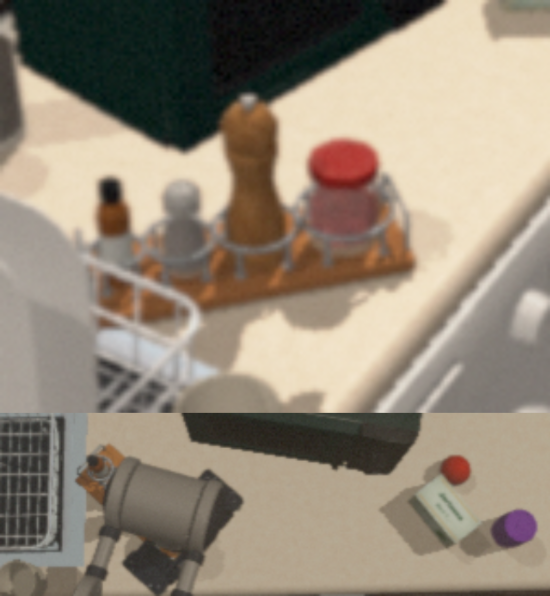

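All four stand upright in their rings: jar at (343,200), mill at (250,180), salt at (183,225) and sauce at (113,225). The tea box is where it was. Handing in.

```bash
python3 -c "
from plant import workorder
print(workorder.close_job())"
```

```text
the job is handed in; nothing more can be done
None
```

The jam jar, pepper mill, salt shaker and sauce bottle stand upright and released in rings 1 to 4, from widest to narrowest, and the job is handed in at about 37 s; the mug and tea box were not touched.

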